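# Load the sample tray into the bench incubator

### The arm

A 6-joint arm with a two-finger parallel gripper is mounted at the origin on the work surface. World frame = base frame: x ahead of the robot, y to its left, z up, the work surface at z = 0. Lengths are in m, angles in rad, forces in N, time in s.
With the tool pointing down it reaches from about 0.35 to 0.725 m from the base axis. Payload 6 kg.
Tool frame: the origin (TCP) lies between the finger pads; the fingertips stand manip.tip_reach ahead of it and the grasp point (between the pads) lies 8 mm behind it (manip.tip_reach is the distance from the TCP to the fingertips, in m); z points along the fingers, y is the line along which they close (so a half turn about z gives the same grasp; the last joint's range is limited). The gripper opens to 85 mm and grips with 20 to 120 N. Pads are 22 mm wide; open, the fingers measure 114 mm over their backs; the gripper's body (76 mm by 85 mm) begins 54 mm behind the grasp point. The pads swing forward as they close: fully open they stand 13 mm farther back than shut.
Start: joints at [-0.967, 0.04, 0.085, 0, -1.615, -0.334], TCP at [0.16, -0.578, 0.215] pointing down, gripper open.
Joint ranges: [-2.56, 2.56], [-1.29, 2.01], [-1.08, 1.49], [-3.29, 1.98], [-2.81, -0.18], [-2.99, 2.99]. Speed limits (rad/s): [2.57, 2.57, 3.01, 3.14, 3.14, 3.14].

### API

Orientations are given as a rotation vector (axis times angle).
In Python, from workcell import manip gives the robot as it stands. The module is installed in compiled form; this text tells all that it offers.
- The arm moves only by the shell command python3 -m crank 'ROWS' [FORCE]. ROWS is JSON, one flat list of numbers, 5 for each row, row after row: the opening, from -1 (shut) to 1 (fully open), then the shift along the tool's x, y, z in mm, then the turn about the tool's z in rad. A call has 1 to 10 rows; each row shifts and turns the commanded pose from where the row before left it, along the tool's axes as they then stand; what a row does not reach is not made up. A row lasts 1/8 s, in which the tool goes at most 62.5 mm and 10.7 degrees, less where a joint would pass 70% of its speed; a pose out of reach is approached as far as the arm can. A call is refused whole if a number of a shift passes 62.5 or a number of a turn 0.188, either way. A call with a gripper value outside its range is refused whole. The fingers move at their own pace and stop on an object; FORCE is the grip in N (left out, the last holds). Time passes only in rows, so rows that do not move let the fingers close. It gives the time, the measured TCP pose, the force, the opening and the grip force at its end, in the units of the state.
- manip.observe(): the state, without advancing time (a new reading comes with each control period).
- manip.capture(name): name is "side" or "top" or "wrist"; returns a dict with "frame" (384x512x3 uint8, blue, green, red), "camera_matrix" (3x3 intrinsics, pixels), "k1" (the pictures are not rectified: a ray, as slopes to the right and down, at radius r is drawn at 1 + k1 r^2 times it, then the intrinsics apply), "eye" and "orientation" of the camera in the world. Camera axes: x right, y up, looking along -z (the intrinsics and any distortion apply to the point x, -y, -z); pixel columns grow to the right and rows downward; lengths in m; the calibration is good to about 2 mm. A picture is of the moment at which its call begins. There is no depth.
- manip.sign_off(): hands the job in; it is judged then, once.
The state is a dict: "time_s": time; "qpos": joint angles; "joint_velocities": joint speeds; "joint_torque": joint torques, N m; "tcp_pos": TCP position; "ee_rot": TCP orientation; "contact_force": force on the tool from outside, world axes, zero at the start; "ft_torque": the same for the moment, N m; "width": finger opening in m; "gripper_force": force on a finger pad.
Only numpy, scipy, OpenCV 4.12 (cv2) and the standard library are available. Lean on these libraries where they do the work, as an engineer would, in place of code of your own. Each camera call takes 0.05 s, during which the arm holds its last target. There are 200 camera calls.

### The job

Lift the steel canister off the incubator's loading shelf by its hoop handle and set it down upright on the bench. Then slide the tray with its three sample jars along the shelf into the incubator's opening until it has fully pressed the contact bar hidden inside and comes up firm against the back stop; push gently, so that the back stop is not shoved out of place and the jars stay standing. Leave the other things on the bench where they are.

Things in the scene. Friction and masses are not known exactly. Their poses are not given: they have to be found in the camera images.
- incubator: White fixed incubator. Origin: bench level, under mid opening, in the front face; +x leads in. Housing x 0..240, y +-130, 194 high. Opening and chamber y +-48, z 20..110. Steel loading shelf x -340..0, y +-75, rimless, top at z 20, level with the chamber floor. Two cheeks 15 high on the shelf flare from y +-48 at x 0 to +-64 at x -40.
- tray: White open tray 150 (x) x 90 (y) x 35 high, walls 4, six cells, about 0.5 kg with its jars. Origin: centre of underside. Starts on the outer shelf, a little askew, +x end towards the opening. The stop inside is set to another depth each time: when home, the tray's rear end still stands 4 to 26 out of the front face; it must be felt.
- jar0: Capped clear sample jar, 32 across, 60 high, about 50 g, standing loose in the tray's rear pair of cells. Origin at the centre of its underside, +z up.
- jar1: Capped clear sample jar, 32 across, 60 high, about 50 g, standing loose in the tray's middle pair of cells. Origin at the centre of its underside, +z up.
- jar2: Capped clear sample jar, 32 across, 60 high, about 50 g, standing loose in the tray's front pair of cells. Origin at the centre of its underside, +z up.
- canister: Open stainless canister 72 across, 90 high, about 0.35 kg, with a fixed hoop handle: a round bar 10 thick whose straight top runs 48 along the canister's y over its middle, bar centre 138 above the underside. Origin at the centre of the underside. It starts on the shelf between tray and opening.
- contact_bar (a joint): Stiff contact bar inside the chamber, out of sight, moved inwards by the tray's front end; value in m, 0 untouched, 0.006 level with the back stop (fully pressed). It resists with about 4 N and stays where it is left.
- back_stop (a joint): Back stop plate behind the contact bar, out of sight; value in m, 0 in place, larger when shoved inwards. It stands firm up to about 25 N, then gives.
- tube_rack: White tube rack 220 x 80 x 67 high (glass tubes to 91), to be left alone. Origin at the centre of its underside.
- reagent_bottle: Amber bottle 60 across, 130 high, to be left alone. Origin at the centre of its underside.
- wipe_tub: White tub 84 across, 110 high, to be left alone. Origin at the centre of its underside.
Things that resemble listed ones, but are neither listed nor needed, are in the scene too. What is shaped like the jar1 but brown is not meant.

How it is judged:
On the way, in this order (a step that is already met when the one before it is completed fails the run):
1. the canister is lifted clear of the shelf (height (world z) of canister above 0.04 m), for 0.1 s.
2. the canister stands upright on the bench, let go (height (world z) of canister below 0.006 m and angle between canister's own z axis and vertical below 0.08 rad and contact force between canister and the fingers below 0.1 N), for 0.2 s.
3. the tray is home: contact bar pressed at least 4.5 mm (value of joint contact_bar above 0.0045 m and x of tray in the frame of incubator above 0.045 m), for 0.2 s.
At the end, for the whole second after the job is handed in: The tray lies flat and straight in the incubator (within 8 mm of the middle and 0.08 rad), at rest, holding the contact bar pressed at least 4.5 of its 6 mm; the three jars stand in it upright (within 0.2 rad); the canister stands upright and still on the bench top itself (all of step 3 and y of tray in the frame of incubator between -0.008 and 0.008 m and angle between the x axis of tray and the x axis of incubator, either way round below 0.08 rad and angle between tray's own z axis and vertical below 0.06 rad and linear speed of each of tray, canister below 0.01 m/s and angle between each of jar0, jar1, jar2's own z axis and vertical below 0.2 rad and horizontal distance between each of jar0, jar1, jar2 and tray below 0.075 m and height (world z) of canister below 0.006 m and angle between canister's own z axis and vertical below 0.08 rad); the robot touches nothing.
It fails at once if the back stop is shoved inwards by more than 2 mm (value of joint back_stop above 0.002 m).
It fails at once if a jar topples (over 0.5 rad) (angle between any of jar0, jar1, jar2's own z axis and vertical above 0.5 rad).
It fails at once if the tray is lifted off the shelf by more than 20 mm instead of slid (height (world z) of tray above 0.04 m).
It fails at once if the canister is tipped over (0.7 rad) (angle between canister's own z axis and vertical above 0.7 rad).
It fails at once if a bystander is moved by more than 30 mm (distance of any of tube_rack, reagent_bottle, wipe_tub from where it was at the start of the episode above 0.03 m).
It also fails if it takes over 59 s, if anything falls off the work surface, if the arm or the gripper's body presses on something with over 40 N, if the wrist force passes 120 N, or if a joint passes its speed limit or range.

## Working session

There is one attempt and no reset: what is moved stays moved. The work goes in short steps, Python scripts to look and compute and a shell command to move; the robot and the scene stay as the last step left them, time stands still between calls to the robot, and variables do not carry over. Pictures are saved under pics/ and viewed, at most 10 in all, crops included, and the job is handed in when it is done.

```bash
mkdir -p pics; cat > h.py <<'E'
import numpy as np, cv2
from scipy.spatial.transform import Rotation as R
from workcell import manip
def cap(n,f=None):
    c=manip.capture(n)
    if f: cv2.imwrite('pics/'+f,c['frame'])
    return c
def rot(c):
    o=np.array(c['orientation'],float)
    return o if o.shape==(3,3) else R.from_rotvec(o).as_matrix()
def ray(c,uv):
    K=np.array(c['camera_matrix'],float)
    p=cv2.undistortPoints(np.array(uv,float).reshape(-1,1,2),K,np.array([c['k1'],0,0,0.])).reshape(-1,2)
    d=np.c_[p[:,0],-p[:,1],-np.ones(len(p))]@rot(c).T
    return np.array(c['eye'],float),d
def onz(c,uv,z):
    e,d=ray(c,uv); t=(z-e[2])/d[:,2]; return e+d*t[:,None]
def proj(c,P):
    P=np.atleast_2d(P); q=(P-np.array(c['eye']))@rot(c); x=q[:,0]/-q[:,2]; y=-q[:,1]/-q[:,2]
    r2=x*x+y*y; s=1+c['k1']*r2; K=np.array(c['camera_matrix'])
    return np.c_[K[0,0]*x*s+K[0,2],K[1,1]*y*s+K[1,2]]
E
python3 - <<'E'
from h import *
print(manip.observe(), manip.tip_reach)
for n in("top","side"):
    c=cap(n,n+'0.png'); print(n,c['eye'],c['orientation'],c['k1'],c['camera_matrix'])
E
```

```text
{'time_s': 0.0, 'qpos': array([-9.67296152e-01,  4.08062711e-02,  8.38065159e-02, -4.69768254e-04,
       -1.61550034e+00, -3.33714440e-01]), 'joint_velocities': array([ 2.52624287e-05,  9.19013675e-04, -1.35379654e-03,  8.75137800e-04,
       -3.79541395e-04,  3.32798187e-05]), 'joint_torque': array([-3.12211007e-03, -3.68202710e+01,  3.47405076e+01,  6.93238780e+00,
       -5.55307153e-03,  2.20159421e-05]), 'tcp_pos': array([ 0.15990666, -0.57792671,  0.21417847]), 'ee_rot': array([ 4.22479143e-01, -3.11270052e+00, -2.72042091e-03]), 'contact_force': array([ 0.83338321,  0.57582236, -0.09195699]), 'ft_torque': array([ 0.00957424, -0.02744864, -0.05414623]), 'gripper_force': 0.0, 'width': 0.08527347750233817} 0.011
top [0.47649901 0.00869346 1.00084136] [ 0.04630026 -0.07095466 -1.58886549] -0.044502146932107224 [[386.23697196   0.         255.9065256 ]
 [  0.         386.23697196 199.20549354]
 [  0.           0.           1.        ]]
side [ 0.39743205 -0.71967488  0.53630841] [ 0.97961192 -0.08764377 -0.19460303] -0.08263540645877211 [[364.51911641   0.         255.43885975]
 [  0.         364.51911641 189.94342156]
 [  0.           0.           1.        ]]
```

View pics/top0.png

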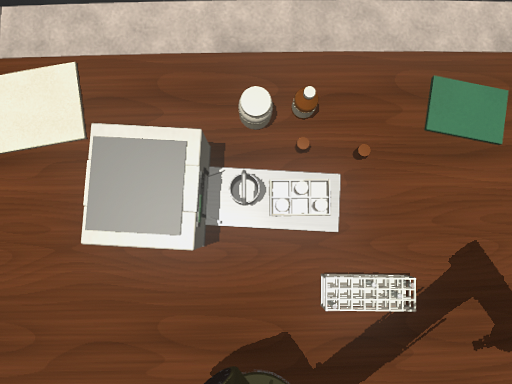

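View pics/side0.png

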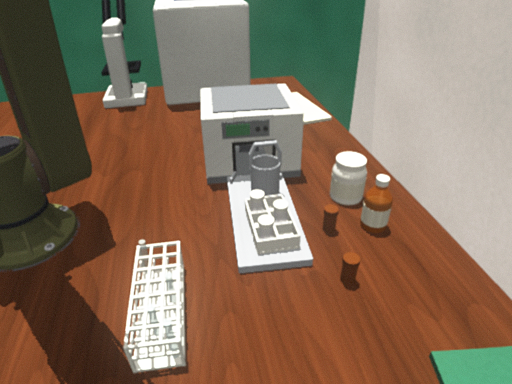

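The top view shows the incubator on the left with its opening facing right (−y world). The shelf spans about (205..340, 168..231). The canister is at about (245,188) with its bar running vertically in the picture, and the tray is at (270..331, 180..216). The bystanders are the tub (256,103), the bottle (306,102) and the rack (368,293). The side view agrees. Next, an enlarged crop and measurements.

```bash
python3 - <<'E'
from h import *
f=cv2.imread('pics/top0.png'); g=cv2.imread('pics/side0.png')
a=cv2.resize(f[160:240,195:350],None,fx=5,fy=5,interpolation=cv2.INTER_CUBIC)
cv2.imwrite('pics/crop.png',a)
cv2.imwrite('pics/crops.png',cv2.resize(g[135:270,220:320],None,fx=4.4,fy=4.4,interpolation=cv2.INTER_CUBIC))
c=cap('top')
# rough values
for nm,uv,z in [('shelf',[(340,173.5),(338,231.5)],.02),('tray',[(270,180),(331,181),(330,216),(269,215)],.055),('bar',[(244,171),(246,203)],.163),('tub',[(256,101)],.11),('bottle',[(310,92)],.13),('rack',[(321,276),(414,277),(415,311),(324,311)],.067),('inc top',[(93,124),(201,129),(193,249),(82,243)],.194),('blk',[(303,143),(363,150)],.05)]:
    print(nm,onz(c,uv,z).round(3).tolist())
E
```

```text
shelf [[0.612, -0.225, 0.02], [0.463, -0.215, 0.02]]
tray [[0.594, -0.042, 0.055], [0.589, -0.194, 0.055], [0.502, -0.188, 0.055], [0.508, -0.038, 0.055]]
bar [[0.601, 0.02, 0.163], [0.531, 0.017, 0.163]]
tub [[0.776, -0.011, 0.11]]
bottle [[0.789, -0.136, 0.13]]
rack [[0.358, -0.159, 0.067], [0.35, -0.386, 0.067], [0.268, -0.386, 0.067], [0.275, -0.164, 0.067]]
inc top [[0.704, 0.34, 0.194], [0.688, 0.109, 0.194], [0.435, 0.128, 0.194], [0.452, 0.36, 0.194]]
blk [[0.686, -0.128, 0.05], [0.666, -0.279, 0.05]]
```

View pics/crop.png

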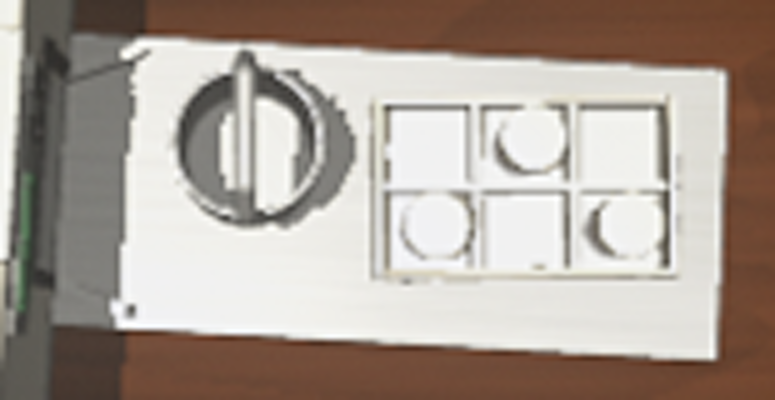

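View pics/crops.png

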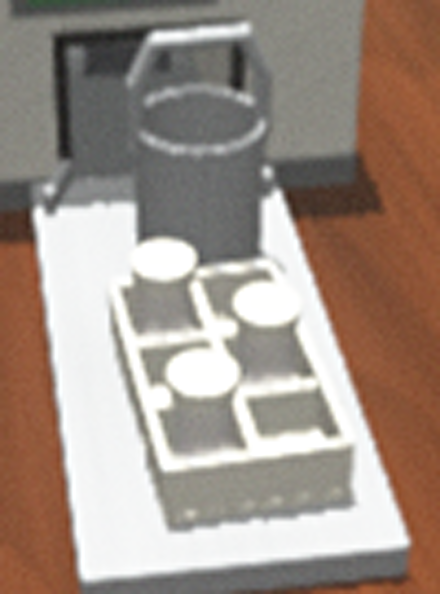

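The crop shows the canister rim centred at crop (248,147), the bar running (244,60)–(247,200), the tray rim corners at (373,98)–(673,276), and the shelf end at (725,70)/(717,360). Incubator top and shelf both give the origin ≈ (0.561, 0.119) with +x ≈ (0.07, 0.9975), and they agree. Refining the canister and tray.

```bash
cat >> h.py <<'E'
O=np.array([.5614,.119]); U=np.array([.070,.9975]); V=np.array([-.9975,.070])
def inc(p): p=np.asarray(p)[...,:2]-O; return np.c_[p@U,p@V]
def tool(tx,ty,tz):
    s=manip.observe(); M=R.from_rotvec(s['ee_rot']).as_matrix(); d=np.array([tx,ty,tz])-s['tcp_pos']
    print('t',round(s['time_s'],2),'tcp',s['tcp_pos'].round(4),'tool-shift mm',(M.T@d*1e3).round(1),'tooly lean',round(np.arctan2(M[0,1],M[1,1]),4),'F',s['contact_force'].round(1),'w',round(s['width'],4))
E
python3 - <<'E'
from h import *
c=cap('top'); g=lambda L:[((x+.5)/5-.5+195,(y+.5)/5-.5+160) for x,y in L]
rim=onz(c,g([(177,147),(320,147),(247,72),(247,225)]),.11); print('rim',rim.round(4).tolist(), 'center',[(rim[2:,0].mean()).round(4),(rim[:2,1].mean()).round(4)])
print('bar',onz(c,g([(245,60),(247,195),(244,90),(246,160)]),.163).round(4).tolist())
t=onz(c,g([(373,97),(673,97),(675,275),(372,278)]),.055); print('tray',t.round(4).tolist(),t.mean(0),inc(t).round(4).tolist(), inc(t).mean(0))
s=cap('side'); h=lambda L:[((x+.5)/4.4-.5+220,(y+.5)/4.4-.5+135) for x,y in L]
t=onz(s,h([(115,283),(272,262),(352,445),(165,466)]),.055); print('tray side',t.round(4).tolist(),inc(t).round(4).tolist(),inc(t).mean(0))
# bar in side view: middle of bar; triangulate at plane z .158
print('bar side',onz(s,h([(152,38),(250,30)]),.158).round(4).tolist())
print('shelf side',inc(onz(s,h([(83,578),(410,545)]),.02)).round(4).tolist())
tool(.568,.02,.25)
E
```

```text
rim [[0.5676, 0.0536, 0.11], [0.5664, -0.0126, 0.11], [0.6021, 0.0206, 0.11], [0.5308, 0.0218, 0.11]] center [np.float64(0.5664), np.float64(0.0205)]
bar [[0.5999, 0.0207, 0.163], [0.5407, 0.0208, 0.163], [0.5867, 0.0214, 0.163], [0.556, 0.021, 0.163]]
tray [[0.5963, -0.0406, 0.055], [0.5938, -0.1893, 0.055], [0.5056, -0.1873, 0.055], [0.507, -0.0381, 0.055]] [ 0.55068061 -0.11383917  0.055     ] [[-0.1567, -0.046], [-0.3053, -0.0539], [-0.3095, 0.0342], [-0.1605, 0.0432]] [-0.23300743 -0.00560615]
tray side [[0.508, -0.0443, 0.055], [0.5927, -0.0438, 0.055], [0.5898, -0.1941, 0.055], [0.504, -0.1893, 0.055]] [[-0.1666, 0.0419], [-0.1602, -0.0426], [-0.3103, -0.0503], [-0.3116, 0.0357]] [-0.23719889 -0.00382152]
bar side [[0.5439, 0.027, 0.158], [0.5964, 0.0244, 0.158]]
shelf side [[-0.3407, 0.0769], [-0.3424, -0.0716]]
t 0.25 tcp [ 0.1599 -0.5781  0.2147] tool-shift mm [-552.8  467.7  -34.9] tooly lean -0.2698 F [ 0.4  0.5 -1. ] w 0.0854
```

```bash
python3 -m crank '[1,0,0,-18,0.145, 1,0,0,-18,0.145, 1,-30,46,0,0, 1,-30,46,0,0, 1,-30,46,0,0, 1,-30,46,0,0, 1,-30,46,0,0, 1,-30,46,0,0, 1,-30,46,0,0, 1,0,0,0,0]' 40; python3 -c "
from h import *
tool(.568,.021,.25)"
```

```text
time_s: 1.5
tcp_pos: [0.378, -0.2579, 0.251]
ee_rot: [0.023, 3.141, 0.001]
contact_force: [-0.4, -0.6, -1.1]
width: 0.0854
gripper_force: 0.0
t 1.5 tcp [ 0.378  -0.2579  0.251 ] tool-shift mm [-185.9  281.6    1.2] tooly lean 0.0147 F [-0.4 -0.6 -1.1] w 0.0854
```

```bash
python3 -m crank '[1,-31,47,0,0, 1,-31,47,0,0, 1,-31,47,0,0, 1,-31,47,0,0, 1,-31,47,0,0, 1,-31,47,0,0, 1,0,0,0,0, 1,0,0,0,0]'; python3 -c "
from h import *
tool(.568,.021,.15)
cap('wrist','w1.png'); c=cap('top','t1.png'); cv2.imwrite('pics/t1w.png',np.hstack([cv2.imread('pics/w1.png'),cv2.imread('pics/t1.png')[130:260,170:362].repeat(2,0).repeat(2,1)[:260].copy() if 0 else np.zeros((384,1,3),np.uint8)]))"
```

```text
time_s: 2.5
tcp_pos: [0.568, 0.0169, 0.251]
ee_rot: [-0.032, -3.141, 0.001]
contact_force: [-0.4, 0.0, -0.6]
width: 0.0853
gripper_force: 0.0
t 2.5 tcp [0.568  0.0169 0.251 ] tool-shift mm [  0.    4.1 101. ] tooly lean 0.0205 F [-0.4  0.  -0.6] w 0.0853
```

View pics/w1.png

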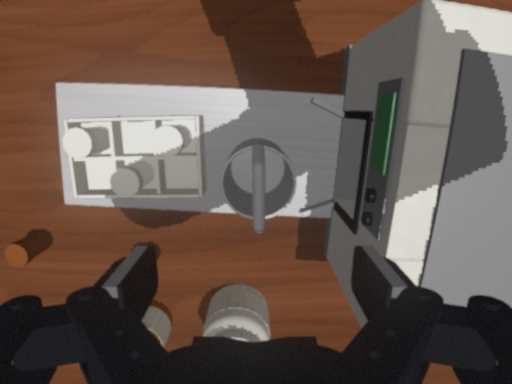

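The wrist view shows the hoop bar from (258,145) to (260,230), the canister rim around (259,183), and the tray rim corners at (67,120), (200,115), (202,197), (75,198).

```bash
python3 - <<'E'
from h import *
c=cap('wrist')
b=onz(c,[(258,150),(260,225)],.158);print('bar',b.round(4).tolist())
t=onz(c,[(67,119),(200,115.5),(202,197),(75,200)],.055);print('tray',inc(t).round(4).tolist())
s=onz(c,[(57,83),(62,205)],.02);print('shelf end',inc(s).round(4).tolist())
print('slot foot',inc(onz(c,[(336,200),(355,230),(345,118)],.02)).round(4).tolist())
tool(.568,.021,.15)
E
```

```text
bar [[0.5327, 0.0204, 0.158], [0.5937, 0.0209, 0.158]]
tray [[-0.3085, 0.035], [-0.1617, 0.0433], [-0.1586, -0.046], [-0.3069, -0.0568]]
shelf end [[-0.3385, 0.0751], [-0.3451, -0.0751]]
slot foot [[0.0021, -0.0514], [0.0313, -0.0898], [0.002, 0.0483]]
t 2.65 tcp [0.5678 0.0164 0.2519] tool-shift mm [  0.    4.6 101.9] tooly lean 0.0217 F [-0.3 -0.2 -0.6] w 0.0851
```

```bash
python3 -m crank '[1,0,4,0,0, 1,0,0,40,0, 1,0,0,40,0, 1,0,0,21,0, 1,0,0,0,0, -1,0,0,0,0, -1,0,0,0,0, -1,0,0,0,0, -1,0,0,0,0, -1,0,0,0,0]' 60; python3 -c "
from h import *
tool(.568,.021,.15)"
```

```text
time_s: 3.9
tcp_pos: [0.5681, 0.0216, 0.1503]
ee_rot: [-0.032, -3.141, -0.0]
contact_force: [-0.7, -0.5, -0.1]
width: -0.0003
gripper_force: 0.0
t 3.9 tcp [0.5681 0.0216 0.1503] tool-shift mm [ 0.1 -0.6  0.3] tooly lean 0.0201 F [-0.7 -0.5 -0.1] w -0.0003
```

```bash
python3 - <<'E'
from h import *
s=cap('side'); w=cap('wrist')
a=cv2.resize(s['frame'][80:240,200:330],None,fx=3,fy=3,interpolation=cv2.INTER_CUBIC)
cv2.imwrite('pics/x1.png',np.hstack([a[:384],w['frame'][:384,60:460]]))
E
```

```text
(no output)
```

View pics/x1.png

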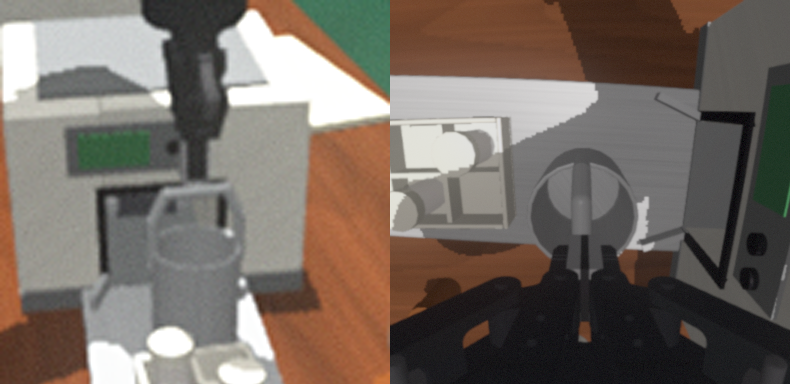

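The left panel (side) shows the canister still standing, with the finger ending around the bar. The right panel (wrist) shows the fingertips at about (585,270), at the bar's far end. I need to check the height and the x position.

```bash
python3 - <<'E'
from h import *
o=manip.observe(); print(o['width'],o['gripper_force'],o['tcp_pos'])
s=cap('side'); w=cap('wrist')
p=o['tcp_pos']
for c in(s,w): print(c['eye'].round(3),proj(c,[p,p+[0,0,-.011],p+[0,0,.008],[.539,.021,.158],[.587,.021,.158],[.563,.021,.158]]).round(1).tolist())
a=cv2.resize(s['frame'][110:180,225:305],None,fx=5,fy=5,interpolation=cv2.INTER_CUBIC)
b=cv2.resize(w['frame'][140:310,180:320],None,fx=2.06,fy=2.06,interpolation=cv2.INTER_CUBIC)[:350]
b=cv2.convertScaleAbs(b,alpha=1.8,beta=20);a=cv2.convertScaleAbs(a,alpha=1.5,beta=20)
cv2.imwrite('pics/x2.png',np.hstack([a,b]))
E
```

```text
-0.00022250150220463056 0.0 [0.5681232  0.02163383 0.1501594 ]
[ 0.397 -0.72   0.536] [[264.9, 146.2], [264.9, 150.4], [264.9, 143.1], [252.6, 144.6], [272.9, 142.5], [262.8, 143.5]]
[0.503 0.023 0.309] [[253.7, 239.5], [253.7, 231.9], [253.7, 245.7], [251.1, 188.5], [253.2, 279.5], [252.2, 235.9]]
```

View pics/x2.png

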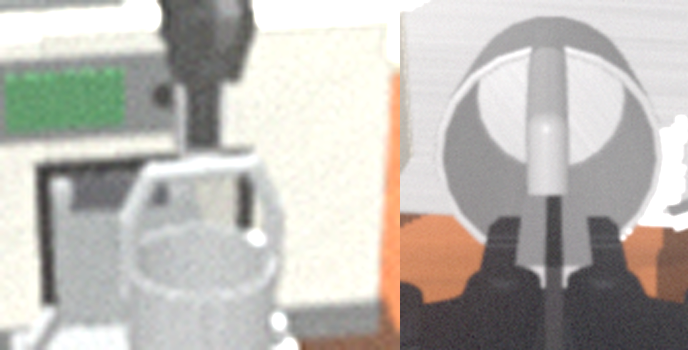

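The side view has the pads ending at the bar's top and the wrist view has them shut above or in front of the bar. The width reading of 0 agrees that nothing was grasped. I'll reopen, lift, and measure where the fingertips really are before trying again.

```bash
python3 -m crank '[-1,0,0,-30,0, -1,0,0,-30,0, -1,0,0,0,0]'; python3 - <<'E'
from h import *
o=manip.observe(); print(o['width'],o['gripper_force'],o['contact_force'].round(1))
s=cap('side'); p=o['tcp_pos']
print(p,proj(s,[p,p+[0,0,-.011],p+[0,0,.019],[.563,.021,.158],p+[0,0,-.052]]).round(1).tolist())
a=cv2.resize(s['frame'][70:190,205:325],None,fx=5,fy=5,interpolation=cv2.INTER_CUBIC)
cv2.imwrite('pics/x3.png',cv2.convertScaleAbs(a,alpha=1.5,beta=20))
E
```

```text
time_s: 4.47
tcp_pos: [0.5693, 0.0216, 0.2133]
ee_rot: [0.032, 3.136, 0.002]
contact_force: [0.5, -0.5, 0.0]
width: 0.0001
gripper_force: 0.0
8.046330910216248e-05 0.0 [ 0.5 -0.5  0. ]
[0.56928038 0.02163653 0.21333033] [[265.4, 120.9], [265.4, 125.4], [265.4, 112.8], [262.8, 143.5], [265.4, 141.8]]
```

View pics/x3.png

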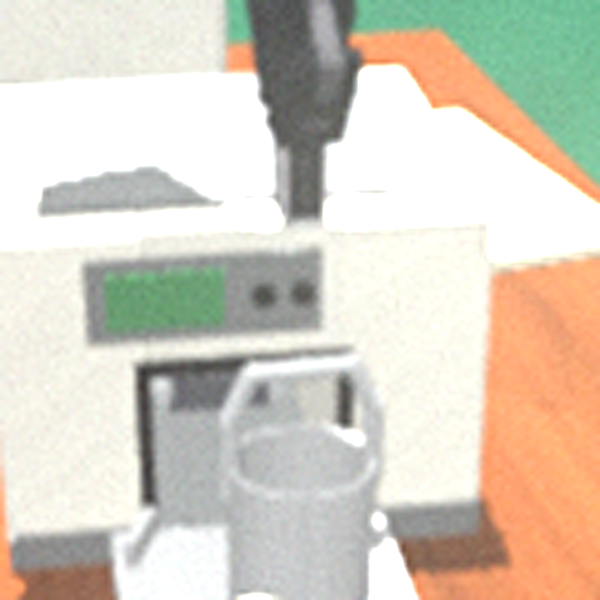

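The tip shows at crop row 225, i.e. image row 114.6. That is about 26 mm higher than the TCP plus reach predicts, and the wrist view agreed. So the grasp needs a TCP z of about 0.124, where the tips still clear the rim.

```bash
python3 -m crank '[1,0,0,0,0, 1,0,0,0,0, 1,0,0,0,0, 1,0,0,30,0, 1,0,0,30,0, 1,0,0,28,0, 1,0,0,0,0, -1,0,0,0,0, -1,0,0,0,0, -1,0,0,0,0]' 60; python3 -m crank '[-1,0,0,0,0, -1,0,0,0,0, -1,0,0,0,0]'
```

```text
time_s: 5.78
tcp_pos: [0.5686, 0.0217, 0.1232]
ee_rot: [0.032, 3.14, 0.001]
contact_force: [-0.3, 0.4, 0.1]
width: 0.0322
gripper_force: 0.0
time_s: 6.15
tcp_pos: [0.5683, 0.0214, 0.1227]
ee_rot: [0.032, 3.141, -0.0]
contact_force: [-0.4, -1.5, 2.1]
width: 0.0078
gripper_force: 58.5
```

Gripped at 7.8 mm on a 10 mm bar, which suggests the tips hold its upper half. I'll regrip 7 mm deeper.

```bash
python3 -m crank '[-0.4,0,0,0,0, -0.4,0,0,0,0, -0.4,0,0,4,0, -0.4,0,0,3,0, -1,0,0,0,0, -1,0,0,0,0, -1,0,0,0,0, -1,0,0,0,0]' 60
```

```text
time_s: 7.15
tcp_pos: [0.5679, 0.0217, 0.1147]
ee_rot: [-0.032, -3.141, -0.0]
contact_force: [0.1, -0.6, -3.0]
width: 0.0083
gripper_force: 58.3
```

```bash
python3 -m crank '[-1,0,0,-8,0, -1,0,0,-10,0, -1,0,0,-10,0, -1,0,0,0,0]' 80; python3 - <<'E'
from h import *
tool(.5,-.4,.24)
cap('side','x4.png'); a=cv2.imread('pics/x4.png')[70:250,190:330]; cv2.imwrite('pics/x4.png',cv2.resize(a,None,fx=3,fy=3))
E
```

```text
time_s: 7.65
tcp_pos: [0.5688, 0.0218, 0.1449]
ee_rot: [0.032, 3.139, 0.001]
contact_force: [0.3, -0.4, -3.9]
width: 0.0076
gripper_force: 77.8
t 7.65 tcp [0.5688 0.0218 0.1449] tool-shift mm [  60.1 -423.   -95.6] tooly lean 0.0201 F [ 0.3 -0.4 -3.9] w 0.0076
```

View pics/x4.png

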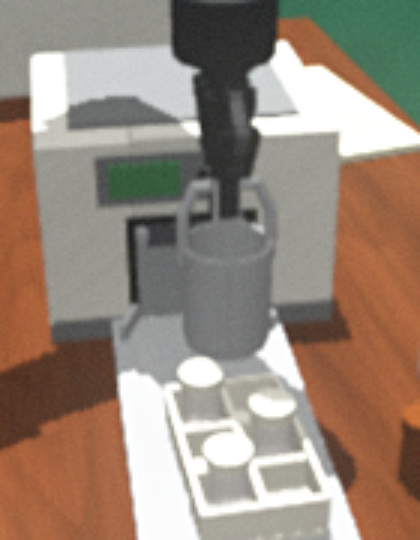

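The canister hangs upright from the pads by its hoop, clear of the shelf, with −3.9 N for its weight. Carrying it over the tray to free bench at about (0.50, −0.40).

```bash
python3 -m crank '[-1,0,0,-20,0, -1,0,0,-40,0, -1,0,0,-30,0, -1,2,-15,0,0, -1,4,-30,0,0, -1,6,-42,0,0, -1,6,-42,0,0, -1,6,-42,0,0, -1,6,-42,0,0]'; python3 -m crank '[-1,6,-42,0,0, -1,6,-42,0,0, -1,6,-42,0,0, -1,6,-42,0,0, -1,4,-25,0,0, -1,2,-15,0,0, -1,0,0,0,0, -1,0,0,0,0]'; python3 -c "
from h import *
tool(.5,-.4,.0957)"
```

```text
time_s: 8.82
tcp_pos: [0.5328, -0.1925, 0.2324]
ee_rot: [-0.032, -3.14, -0.001]
contact_force: [1.2, 1.0, -3.9]
width: 0.0077
gripper_force: 77.9
time_s: 9.82
tcp_pos: [0.4998, -0.3975, 0.233]
ee_rot: [-0.031, -3.141, -0.001]
contact_force: [0.4, -0.1, -3.0]
width: 0.0076
gripper_force: 78.0
t 9.82 tcp [ 0.4998 -0.3975  0.233 ] tool-shift mm [ -0.3  -2.5 137.3] tooly lean 0.0196 F [ 0.4 -0.1 -3. ] w 0.0076
```

```bash
python3 -m crank '[-1,0,0,20,0, -1,0,0,35,0, -1,0,0,35,0, -1,0,0,25,0, -1,0,0,10,0, -1,0,0,5,0, -1,0,0,0,0, -1,0,0,3,0, -1,0,0,0,0]'
```

```text
time_s: 10.95
tcp_pos: [0.4997, -0.3981, 0.1004]
ee_rot: [0.032, 3.141, 0.0]
contact_force: [0.2, 1.2, -3.3]
width: 0.0076
gripper_force: 78.0
```

```bash
python3 -m crank '[-1,0,0,2,0, -1,0,0,0,0, -1,0,0,1,0, -1,0,0,0,0]';python3 -m crank '[-1,0,0,1,0, -1,0,0,0,0]';python3 -m crank '[-1,0,0,1,0, -1,0,0,0,0]'
```

```text
time_s: 11.45
tcp_pos: [0.4996, -0.3981, 0.097]
ee_rot: [-0.032, -3.141, -0.0]
contact_force: [0.6, 0.1, -2.9]
width: 0.008
gripper_force: 78.0
time_s: 11.7
tcp_pos: [0.4996, -0.398, 0.096]
ee_rot: [-0.032, -3.141, -0.0]
contact_force: [-0.2, -0.0, -3.0]
width: 0.0079
gripper_force: 78.0
time_s: 11.95
tcp_pos: [0.4996, -0.398, 0.095]
ee_rot: [-0.032, -3.141, -0.0]
contact_force: [0.8, 1.0, -4.2]
width: 0.0078
gripper_force: 78.0
```

```bash
python3 -m crank '[-1,0,0,1,0, -1,0,0,0,0]';python3 -m crank '[-1,0,0,1,0, -1,0,0,0,0]';python3 -m crank '[-1,0,0,1,0, -1,0,0,0,0]'
```

```text
time_s: 12.2
tcp_pos: [0.4998, -0.3985, 0.0948]
ee_rot: [0.032, 3.141, -0.001]
contact_force: [0.4, -1.0, -1.2]
width: 0.0076
gripper_force: 78.3
time_s: 12.45
tcp_pos: [0.5, -0.3989, 0.0947]
ee_rot: [0.032, 3.14, -0.003]
contact_force: [-1.0, -1.4, 3.7]
width: 0.0076
gripper_force: 78.7
time_s: 12.7
tcp_pos: [0.5001, -0.3993, 0.0946]
ee_rot: [0.032, 3.139, -0.005]
contact_force: [-1.0, -2.2, 7.1]
width: 0.0077
gripper_force: 79.1
```

```bash
python3 -m crank '[-1,0,0,-2,0, 0,0,0,0,0, 0,0,0,0,0, 0,0,0,0,0, 0,0,0,-20,0, 0,0,0,-40,0, 0,0,0,-50,0, 1,0,0,-20,0, 1,0,0,0,0]'; python3 - <<'E'
from h import *
# push pose: finger back contact; target axis behind the tray rear
tool(.5,-.4,.2)
c=cap('top','t5.png'); s=cap('side','s5.png')
a=cv2.imread('pics/t5.png')[150:330,190:450]; b=cv2.imread('pics/s5.png')[150:330,150:350]
cv2.imwrite('pics/x5.png',np.hstack([cv2.resize(a,None,fx=1.7,fy=1.7),cv2.resize(b,None,fx=1.7,fy=1.7)]))
E
```

```text
time_s: 13.82
tcp_pos: [0.5004, -0.3987, 0.228]
ee_rot: [0.032, 3.137, -0.004]
contact_force: [0.9, 0.0, -0.0]
width: 0.0771
gripper_force: 0.0
t 13.82 tcp [ 0.5004 -0.3987  0.228 ] tool-shift mm [ 0.5 -1.3 28. ] tooly lean 0.0203 F [ 0.9  0.  -0. ] w 0.0771
```

View pics/x5.png

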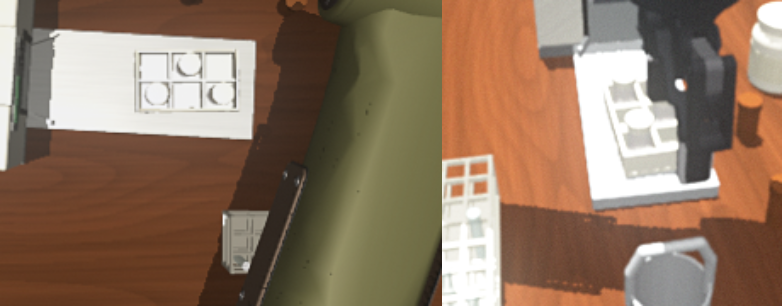

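Side panel (right): the canister stands upright on the bench at about (670,270), and the near finger's bottom is at about (695,180). Top panel (left): the tray and jars are undisturbed. Picture budget is used up, so from here on it's numbers only. Next, the tip height with the gripper open and the path to the push start.

```bash
python3 - <<'E'
from h import *
o=manip.observe();p=o['tcp_pos'];s=cap('side');print(o['width'],p)
for h in(-.011,.0,.015,.028,.04): print(h,proj(s,[p+[dx,-.048,h] for dx in(-.011,.011)]).round(1).tolist())
g=s['frame'].max(2); 
for col in (288,292,296,300,304): 
    r=g[200:300,col]; print(col,[int(v) for v in r[40:80:2]])
# push start: rear at inc x -.309, finger back 57 ahead of axis, 35 mm gap
for x in(-.309-.057-.025,):
    q=O+U*x+V*(-.006); print('start',q); tool(q[0],q[1],.06)
E
```

```text
0.08538144747061349 [ 0.49959382 -0.39788028  0.22401932]
-0.011 [[288.5, 284.6], [306.7, 281.4]]
0.0 [[288.9, 278.0], [307.4, 274.8]]
0.015 [[289.5, 268.7], [308.3, 265.5]]
0.028 [[289.9, 260.3], [309.2, 257.2]]
0.04 [[290.4, 252.3], [310.0, 249.1]]
288 [130, 141, 131, 133, 137, 128, 142, 213, 251, 255, 255, 211, 153, 156, 126, 203, 213, 211, 210, 207]
292 [157, 154, 151, 149, 142, 143, 140, 137, 138, 147, 254, 165, 155, 148, 136, 203, 202, 200, 201, 209]
296 [66, 71, 67, 74, 69, 71, 70, 69, 67, 132, 255, 151, 149, 144, 137, 207, 200, 202, 202, 198]
300 [68, 71, 67, 69, 68, 69, 72, 73, 61, 197, 249, 148, 147, 142, 141, 209, 202, 201, 194, 197]
304 [65, 62, 65, 67, 65, 60, 62, 64, 59, 255, 221, 151, 152, 124, 208, 221, 221, 214, 195, 120]
start [ 0.540015  -0.2714425]
t 13.97 tcp [ 0.4994 -0.3978  0.2232] tool-shift mm [-38.3 127.  163.3] tooly lean 0.0202 F [0.8 0.4 0.2] w 0.0851
```

Open tips measure 30 mm above the TCP point, which is consistent with the shut reading. So a TCP z of 0.010 puts them at 0.040, on the upper part of the tray wall (0.055).

```bash
python3 -m crank '[1,0,0,0,0.05, 1,-10,40,0,0, 1,-12,45,0,0, 1,-10,44,0,0, 1,0,0,40,0, 1,0,0,50,0, 1,0,0,50,0, 1,0,0,40,0, 1,0,0,20,0, 1,0,0,0,0]'; python3 - <<'E'
from h import *
q=O+U*(-.309-.057)+V*(-.006); tool(q[0],q[1],.010)
E
```

```text
time_s: 15.22
tcp_pos: [0.5395, -0.2715, 0.0226]
ee_rot: [-0.11, -3.136, -0.001]
contact_force: [0.4, -0.2, -0.3]
width: 0.0852
gripper_force: 0.0
t 15.22 tcp [ 0.5395 -0.2715  0.0226] tool-shift mm [-0.5 25.1 12.7] tooly lean 0.0703 F [ 0.4 -0.2 -0.3] w 0.0852
```

Lower 13 mm, then approach in small steps, watching the force along the push axis.

```bash
python3 -m crank '[1,0,0,7,0, 1,0,0,6,0, 1,0,5,0,0, 1,0,5,0,0, 1,0,5,0,0, 1,0,0,0,0]'; python3 -m crank '[1,0,4,0,0, 1,0,4,0,0, 1,0,4,0,0]';python3 -m crank '[1,0,4,0,0, 1,0,4,0,0, 1,0,4,0,0]'; python3 -c "
from h import *
print(inc([manip.observe()['tcp_pos']]),manip.observe()['width'])"
```

```text
time_s: 15.98
tcp_pos: [0.5419, -0.2562, 0.0115]
ee_rot: [0.109, 3.139, 0.0]
contact_force: [-0.4, 0.2, 0.3]
width: 0.0853
gripper_force: 0.0
time_s: 16.35
tcp_pos: [0.5424, -0.2449, 0.0112]
ee_rot: [-0.11, -3.139, 0.001]
contact_force: [0.0, -3.2, 0.1]
width: 0.0857
gripper_force: 1.4
time_s: 16.73
tcp_pos: [0.5433, -0.2326, 0.0112]
ee_rot: [-0.11, -3.14, 0.0]
contact_force: [0.1, -2.5, -0.3]
width: 0.0856
gripper_force: 1.5
[[-0.35200305 -0.00657233]] 0.08558370027501895
```

```bash
python3 -m crank '[1,0.2,5,0,0, 1,0.2,5,0,0, 1,0.2,5,0,0, 1,0.2,5,0,0, 1,0.2,5,0,0, 1,0.2,5,0,0, 1,0.2,5,0,0, 1,0.2,5,0,0, 1,0.2,5,0,0, 1,0.2,5,0,0]'; python3 -m crank '[1,0.2,5,0,0, 1,0.2,5,0,0, 1,0.2,5,0,0, 1,0.2,5,0,0, 1,0.2,5,0,0, 1,0.2,5,0,0]'; python3 - <<'E'
from h import *
print(inc([manip.observe()['tcp_pos']]))
for n in('top','side','wrist'):
    c=cap(n); f=c['frame']
    r=inc([manip.observe()['tcp_pos']])[0,0]+.057
    # expected rim corners if centred and straight
    P=[np.r_[O+U*x+V*y,.055] for x,y in((r,.045),(r+.15,.045),(r+.15,-.045),(r,-.045))]
    print(n,proj(c,P).round(0).tolist()); cv2.imwrite(f'pics/p_{n}.png',f)
E
```

```text
time_s: 17.98
tcp_pos: [0.5448, -0.1824, 0.0112]
ee_rot: [-0.11, -3.14, -0.0]
contact_force: [0.2, -2.7, -0.1]
width: 0.0857
gripper_force: 1.4
time_s: 18.73
tcp_pos: [0.5458, -0.1524, 0.0112]
ee_rot: [-0.11, -3.14, -0.0]
contact_force: [-0.2, -3.1, -0.8]
width: 0.0854
gripper_force: 1.4
[[-0.27177204 -0.00338549]]
top [[291.0, 217.0], [230.0, 214.0], [232.0, 177.0], [292.0, 181.0]]
side [[247.0, 211.0], [240.0, 176.0], [275.0, 173.0], [287.0, 208.0]]
wrist [[412.0, 160.0], [668.0, 170.0], [631.0, 331.0], [383.0, 364.0]]
```

```bash
cat >> h.py <<'E'
def edges(c,r,xs=(.02,.05,.08,.11,.14)):
    g=cv2.GaussianBlur(cv2.cvtColor(c['frame'],cv2.COLOR_BGR2GRAY),(3,3),0).astype(np.float32)
    for side in(1,-1):
        ys=np.arange(.033,.060,.0015)*side
        for x in xs:
            v=[np.mean([cv2.remap(g,*[q.astype(np.float32).reshape(1,-1) for q in proj(c,[np.r_[O+U*(r+x+d)+V*y,.055]]).T],cv2.INTER_LINEAR)[0,0] for d in np.arange(-.006,.0061,.003)]) for y in ys]
            print(side,x,np.round(v).astype(int).tolist())
E
python3 - <<'E'
from h import *
r=inc([manip.observe()['tcp_pos']])[0,0]+.057
edges(cap('top'),r)
E
```

```text
1 0.02 [81, 79, 77, 74, 72, 69, 67, 68, 78, 90, 105, 115, 121, 122, 123, 122, 122, 122]
1 0.05 [76, 74, 72, 71, 69, 67, 65, 63, 60, 59, 61, 67, 77, 89, 100, 107, 114, 118]
1 0.08 [77, 75, 73, 71, 68, 67, 65, 65, 65, 65, 65, 64, 64, 64, 64, 64, 64, 64]
1 0.11 [98, 98, 98, 98, 98, 98, 98, 98, 98, 98, 98, 98, 98, 98, 99, 99, 98, 98]
1 0.14 [100, 100, 100, 100, 101, 101, 100, 100, 100, 101, 101, 101, 101, 101, 101, 101, 101, 101]
-1 0.02 [124, 122, 119, 116, 114, 112, 110, 108, 107, 106, 105, 104, 103, 102, 101, 101, 100, 99]
-1 0.05 [117, 115, 112, 110, 108, 107, 106, 105, 104, 103, 102, 101, 101, 100, 99, 98, 97, 97]
-1 0.08 [70, 67, 66, 64, 62, 61, 60, 59, 58, 57, 56, 56, 55, 54, 53, 53, 52, 51]
-1 0.11 [107, 106, 105, 104, 103, 102, 102, 101, 100, 99, 98, 97, 96, 95, 94, 93, 92, 91]
-1 0.14 [105, 104, 103, 102, 102, 101, 100, 99, 98, 97, 96, 95, 94, 93, 92, 91, 89, 88]
```

```bash
python3 - <<'E'
from h import *
r=inc([manip.observe()['tcp_pos']])[0,0]+.057
print('wrist');edges(cap('wrist'),r,(.01,.02,.03,.045)); print('side');edges(cap('side'),r,(.02,.08,.13))
E
```

```text
wrist
1 0.01 [125, 134, 146, 144, 106, 102, 101, 116, 121, 122, 123, 122, 120, 123, 123, 123, 122, 120]
1 0.02 [138, 140, 150, 147, 105, 102, 102, 116, 121, 122, 123, 121, 120, 123, 123, 123, 122, 120]
1 0.03 [114, 124, 151, 145, 104, 101, 103, 116, 121, 123, 123, 121, 120, 124, 124, 123, 121, 120]
1 0.045 [40, 49, 52, 29, 21, 20, 20, 24, 24, 25, 25, 24, 20, 5, 0, 0, 0, 0]
-1 0.01 [26, 26, 26, 26, 27, 27, 27, 28, 27, 27, 28, 28, 29, 29, 29, 28, 21, 0]
-1 0.02 [33, 32, 33, 33, 33, 33, 33, 33, 33, 50, 71, 77, 68, 51, 50, 50, 52, 9]
-1 0.03 [35, 35, 35, 36, 36, 35, 35, 35, 36, 51, 94, 132, 118, 74, 74, 77, 78, 59]
-1 0.045 [27, 29, 29, 31, 32, 32, 35, 35, 35, 35, 34, 35, 32, 27, 23, 23, 25, 30]
side
1 0.02 [191, 199, 210, 217, 212, 199, 184, 179, 180, 185, 187, 187, 187, 187, 188, 189, 189, 188]
1 0.08 [197, 205, 211, 211, 204, 197, 199, 208, 220, 226, 228, 228, 231, 234, 240, 245, 248, 250]
1 0.13 [201, 209, 216, 219, 217, 215, 215, 215, 215, 211, 208, 205, 206, 206, 208, 209, 209, 208]
-1 0.02 [68, 63, 61, 63, 67, 78, 100, 133, 174, 211, 238, 251, 254, 255, 255, 255, 253, 246]
-1 0.08 [53, 53, 53, 54, 53, 54, 54, 54, 54, 54, 53, 53, 53, 53, 53, 53, 53, 52]
-1 0.13 [51, 51, 51, 51, 51, 52, 52, 52, 53, 52, 52, 52, 52, 52, 52, 52, 51, 51]
```

The wrist profile shows the tray now parallel to the incubator (rim at +38.4 and −51.5 mm), but its centre is at y ≈ −6 mm. I'll steer it slightly towards +y while pushing.

```bash
python3 -m crank '[1,0,4,0,-0.012, 1,0,4,0,-0.012, 1,0,4,0,-0.012, 1,0,4,0,-0.012, 1,0,5,0,0, 1,0,5,0,0, 1,0,5,0,0, 1,0,5,0,0]'; python3 - <<'E'
from h import *
x=inc([manip.observe()['tcp_pos']]);print(x)
r=x[0,0]+.057
print('wrist');edges(cap('wrist'),r,(.01,.03)); print('side');edges(cap('side'),r,(.02,.08,.13))
E
```

```text
time_s: 20.02
tcp_pos: [0.547, -0.1164, 0.0112]
ee_rot: [-0.035, -3.141, -0.0]
contact_force: [-0.5, -3.3, 2.0]
width: 0.0856
gripper_force: 1.7
[[-0.23579241 -0.00212539]]
wrist
1 0.01 [127, 127, 130, 149, 148, 154, 126, 104, 105, 121, 123, 122, 120, 123, 124, 123, 122, 120]
1 0.03 [110, 117, 117, 133, 154, 144, 105, 103, 114, 124, 124, 123, 122, 125, 125, 125, 122, 111]
-1 0.01 [28, 27, 27, 28, 29, 28, 30, 30, 30, 30, 30, 30, 30, 13, 0, 0, 0, 0]
-1 0.03 [37, 37, 37, 37, 37, 47, 75, 100, 175, 225, 206, 103, 76, 76, 0, 0, 0, 0]
side
1 0.02 [181, 184, 189, 199, 209, 218, 215, 205, 193, 186, 184, 185, 186, 187, 188, 189, 189, 188]
1 0.08 [191, 194, 201, 208, 213, 214, 217, 220, 224, 225, 225, 227, 229, 233, 237, 239, 241, 242]
1 0.13 [200, 205, 206, 191, 172, 150, 138, 131, 130, 130, 130, 130, 129, 129, 131, 138, 146, 156]
-1 0.02 [75, 67, 67, 83, 119, 167, 213, 242, 253, 255, 255, 255, 255, 255, 255, 255, 253, 245]
-1 0.08 [55, 55, 56, 56, 55, 55, 55, 55, 55, 55, 55, 57, 59, 63, 69, 76, 82, 86]
-1 0.13 [53, 53, 53, 53, 53, 53, 52, 52, 52, 52, 53, 53, 54, 53, 53, 52, 52, 52]
```

```bash
python3 -m crank '[1,0,4,0,0, 1,0,4,0,0, 1,0,4,0,0, 1,0,4,0,0]'; python3 - <<'E'
from h import *
x=inc([manip.observe()['tcp_pos']]);print(x)
r=x[0,0]+.057
print('wrist');edges(cap('wrist'),r,(.01,.03)); print('side');edges(cap('side'),r,(.02,.05,.08,.11,.13))
E
```

```text
time_s: 20.62
tcp_pos: [0.5472, -0.1009, 0.0112]
ee_rot: [-0.035, -3.141, 0.001]
contact_force: [-0.5, -6.0, 0.9]
width: 0.0857
gripper_force: 2.8
[[-0.22033227 -0.00125568]]
wrist
1 0.01 [130, 130, 130, 140, 149, 155, 153, 111, 106, 115, 126, 125, 123, 126, 126, 127, 125, 123]
1 0.03 [111, 116, 120, 122, 149, 157, 126, 106, 108, 124, 127, 126, 124, 127, 127, 127, 125, 124]
-1 0.01 [29, 29, 29, 29, 30, 30, 31, 31, 31, 32, 32, 31, 32, 0, 0, 0, 0, 0]
-1 0.03 [38, 38, 38, 39, 42, 68, 92, 141, 216, 227, 150, 80, 77, 9, 0, 0, 0, 0]
side
1 0.02 [178, 180, 185, 194, 205, 217, 221, 215, 202, 190, 184, 184, 185, 186, 187, 187, 187, 186]
1 0.05 [199, 205, 211, 216, 219, 218, 208, 196, 186, 182, 182, 183, 184, 184, 185, 185, 184, 183]
1 0.08 [192, 189, 193, 199, 203, 198, 189, 181, 177, 179, 180, 182, 182, 182, 182, 182, 181, 179]
1 0.11 [188, 197, 206, 209, 205, 188, 168, 150, 142, 137, 136, 136, 134, 132, 130, 133, 137, 147]
1 0.13 [193, 200, 205, 198, 182, 161, 141, 132, 126, 126, 123, 119, 110, 102, 95, 94, 98, 112]
-1 0.02 [72, 68, 78, 108, 152, 201, 234, 251, 254, 255, 255, 255, 255, 255, 255, 255, 254, 247]
-1 0.05 [56, 55, 56, 62, 82, 119, 167, 209, 239, 251, 255, 255, 255, 255, 255, 255, 253, 242]
-1 0.08 [53, 53, 53, 54, 54, 53, 54, 56, 60, 65, 70, 73, 74, 75, 80, 90, 102, 111]
-1 0.11 [52, 53, 53, 53, 53, 53, 53, 53, 54, 54, 53, 53, 52, 52, 52, 52, 51, 51]
-1 0.13 [52, 52, 52, 52, 53, 53, 53, 53, 52, 52, 52, 52, 52, 52, 52, 52, 52, 52]
```

The front right corner is now on the cheek (force 6 N). The tray is at yaw −0.05 with its front at y ≈ −7 mm, and the cheek and off-centre push should turn it in. Continuing slowly.

```bash
python3 -m crank '[1,0,2,0,0, 1,0,2,0,0, 1,0,2,0,0, 1,0,2,0,0]'; python3 -m crank '[1,0,2,0,0, 1,0,2,0,0, 1,0,2,0,0, 1,0,2,0,0]'; python3 - <<'E'
from h import *
x=inc([manip.observe()['tcp_pos']]);print(x)
r=x[0,0]+.057
print('wrist');edges(cap('wrist'),r,(.01,.03)); print('side');edges(cap('side'),r,(.02,.05,.08,.11,.13))
E
```

```text
time_s: 21.22
tcp_pos: [0.5475, -0.0931, 0.0113]
ee_rot: [-0.035, -3.141, 0.001]
contact_force: [-0.9, -5.4, 0.7]
width: 0.0854
gripper_force: 2.7
time_s: 21.72
tcp_pos: [0.5478, -0.0847, 0.0112]
ee_rot: [0.035, 3.141, 0.0]
contact_force: [-0.0, -3.7, 0.6]
width: 0.0853
gripper_force: 1.8
[[-0.20411838 -0.00067202]]
wrist
1 0.01 [127, 127, 127, 129, 143, 146, 155, 139, 109, 108, 119, 128, 126, 129, 129, 129, 127, 126]
1 0.03 [113, 113, 116, 118, 119, 148, 160, 133, 109, 108, 122, 129, 127, 130, 128, 129, 127, 126]
-1 0.01 [30, 30, 30, 30, 31, 31, 31, 31, 31, 31, 31, 30, 15, 0, 0, 0, 0, 0]
-1 0.03 [39, 39, 39, 39, 47, 78, 144, 217, 226, 131, 77, 76, 76, 0, 0, 0, 0, 0]
side
1 0.02 [170, 170, 171, 175, 181, 192, 202, 204, 195, 182, 172, 168, 171, 174, 177, 178, 178, 178]
1 0.05 [182, 187, 192, 195, 199, 202, 204, 201, 190, 178, 170, 169, 171, 174, 175, 176, 175, 175]
1 0.08 [192, 185, 183, 185, 192, 200, 203, 197, 184, 172, 164, 163, 163, 162, 158, 152, 143, 136]
1 0.11 [169, 170, 173, 178, 187, 193, 197, 185, 168, 146, 127, 116, 108, 105, 105, 108, 114, 125]
1 0.13 [171, 174, 178, 185, 193, 199, 198, 187, 166, 145, 124, 106, 89, 72, 58, 54, 66, 89]
-1 0.02 [72, 75, 98, 136, 185, 222, 246, 253, 255, 255, 254, 254, 254, 255, 255, 255, 253, 244]
-1 0.05 [52, 52, 57, 70, 96, 135, 178, 214, 234, 241, 239, 234, 228, 225, 228, 234, 238, 231]
-1 0.08 [51, 51, 51, 50, 51, 54, 59, 64, 67, 69, 68, 70, 77, 90, 110, 128, 143, 147]
-1 0.11 [49, 49, 49, 50, 50, 50, 50, 50, 49, 49, 49, 49, 49, 50, 50, 51, 51, 50]
-1 0.13 [48, 48, 49, 49, 50, 50, 50, 50, 49, 49, 50, 50, 50, 50, 50, 50, 49, 49]
```

The cheek straightened it: yaw ≈ −0.01, centred within about 1 mm, front at the throat. Turning the tool back and pushing on.

```bash
python3 -m crank '[1,0.7,3,0,0.012, 1,0.7,3,0,0.012, 1,0.7,3,0,0.012, 1,0.7,3,0,0.012, 1,0,4,0,0, 1,0,4,0,0, 1,0,4,0,0]'; python3 -m crank '[1,0,4,0,0, 1,0,4,0,0, 1,0,4,0,0, 1,0,4,0,0, 1,0,4,0,0]';python3 -m crank '[1,0,4,0,0, 1,0,4,0,0, 1,0,4,0,0, 1,0,4,0,0, 1,0,4,0,0]'; python3 - <<'E'
from h import *
x=inc([manip.observe()['tcp_pos']]);print(x)
r=x[0,0]+.057
print('wrist');edges(cap('wrist'),r,(.01,.03)); print('side');edges(cap('side'),r,(.02,.05,.08))
E
```

```text
time_s: 22.7
tcp_pos: [0.5463, -0.0604, 0.0112]
ee_rot: [-0.11, -3.14, -0.0]
contact_force: [-0.6, -4.7, 0.9]
width: 0.0854
gripper_force: 2.0
time_s: 23.32
tcp_pos: [0.5477, -0.0405, 0.0112]
ee_rot: [-0.11, -3.14, -0.0]
contact_force: [-0.2, -3.8, 1.0]
width: 0.0855
gripper_force: 2.1
time_s: 23.95
tcp_pos: [0.5491, -0.0205, 0.0112]
ee_rot: [-0.11, -3.14, -0.0]
contact_force: [0.1, -3.9, 1.5]
width: 0.0853
gripper_force: 2.1
[[-0.14001444  0.00251784]]
wrist
1 0.01 [133, 134, 134, 134, 141, 150, 162, 157, 118, 115, 115, 129, 134, 135, 134, 133, 135, 133]
1 0.03 [120, 120, 121, 127, 127, 148, 168, 152, 116, 115, 119, 130, 133, 132, 133, 131, 135, 125]
-1 0.01 [35, 35, 36, 36, 36, 36, 36, 37, 37, 38, 37, 37, 23, 0, 0, 0, 0, 0]
-1 0.03 [43, 44, 44, 44, 45, 68, 145, 198, 193, 137, 103, 70, 56, 38, 0, 0, 0, 0]
side
1 0.02 [137, 137, 139, 142, 149, 158, 167, 170, 167, 156, 143, 134, 128, 124, 118, 113, 107, 105]
1 0.05 [144, 146, 149, 152, 157, 164, 169, 168, 160, 143, 123, 103, 88, 76, 70, 69, 72, 85]
1 0.08 [161, 155, 150, 153, 158, 165, 169, 165, 152, 134, 112, 89, 68, 51, 43, 46, 63, 85]
-1 0.02 [86, 110, 141, 176, 209, 233, 239, 225, 195, 161, 135, 125, 131, 143, 156, 164, 166, 157]
-1 0.05 [56, 72, 102, 139, 180, 211, 224, 216, 186, 151, 123, 111, 114, 125, 135, 140, 142, 142]
-1 0.08 [46, 54, 68, 87, 111, 135, 152, 153, 139, 112, 82, 58, 48, 51, 65, 85, 106, 123]
```

Centred and straight. Rear ≈ −83 mm; pushing 44 mm more, then feeling for the bar and stop.

```bash
python3 -m crank '[1,0,4,0,0, 1,0,4,0,0, 1,0,4,0,0, 1,0,4,0,0, 1,0,4,0,0]'; python3 -m crank '[1,0,4,0,0, 1,0,4,0,0, 1,0,4,0,0, 1,0,4,0,0, 1,0,2,0,0]'; python3 -m crank '[1,0,2,0,0, 1,0,2,0,0]'; python3 -m crank '[1,0,2,0,0, 1,0,2,0,0]'
```

```text
time_s: 24.68
tcp_pos: [0.5505, -0.0005, 0.0112]
ee_rot: [-0.11, -3.14, -0.0]
contact_force: [-0.7, -4.6, 0.2]
width: 0.0852
gripper_force: 2.1
time_s: 25.3
tcp_pos: [0.5517, 0.0174, 0.0112]
ee_rot: [-0.11, -3.14, -0.0]
contact_force: [-0.3, -4.7, 0.3]
width: 0.0854
gripper_force: 2.2
time_s: 25.55
tcp_pos: [0.552, 0.0212, 0.0112]
ee_rot: [-0.11, -3.14, -0.0]
contact_force: [-0.4, -3.8, 1.7]
width: 0.0856
gripper_force: 2.2
time_s: 25.8
tcp_pos: [0.5523, 0.0252, 0.0112]
ee_rot: [-0.11, -3.14, -0.0]
contact_force: [-0.0, -4.5, 1.7]
width: 0.0857
gripper_force: 2.2
```

```bash
for i in 1 2 3; do python3 -m crank '[1,0,1,0,0, 1,0,1,0,0]' | grep -E 'tcp|contact'; done; for i in 1; do python3 -m crank '[1,0,1,0,0]' | grep -E 'tcp|contact'; done
```

```text
tcp_pos: [0.5524, 0.0272, 0.0112]
contact_force: [-0.6, -4.4, 1.4]
tcp_pos: [0.5526, 0.0291, 0.0112]
contact_force: [-0.5, -3.9, 1.4]
tcp_pos: [0.5527, 0.0312, 0.0112]
contact_force: [0.3, -5.1, 1.4]
tcp_pos: [0.5527, 0.0314, 0.0112]
contact_force: [0.6, -8.0, 1.9]
```

8 N: the contact bar is being met at y ≈ 0.031. The stop should follow about 6 mm later.

```bash
python3 -m crank '[1,0,1,0,0]' | grep -E 'tcp|contact';python3 -m crank '[1,0,1,0,0]' | grep -E 'tcp|contact';python3 -m crank '[1,0,1,0,0]' | grep -E 'tcp|contact'
```

```text
tcp_pos: [0.5528, 0.0321, 0.0113]
contact_force: [0.4, -9.4, 2.0]
tcp_pos: [0.5529, 0.033, 0.0113]
contact_force: [-0.2, -8.3, 2.5]
tcp_pos: [0.553, 0.034, 0.0113]
contact_force: [0.3, -8.2, 0.4]
```

```bash
python3 -m crank '[1,0,1,0,0]' | grep -E 'tcp|contact';python3 -m crank '[1,0,0.7,0,0]' | grep -E 'tcp|contact'
```

```text
tcp_pos: [0.5531, 0.035, 0.0113]
contact_force: [0.7, -9.1, 1.6]
tcp_pos: [0.5531, 0.0357, 0.0113]
contact_force: [0.8, -8.3, 2.3]
```

```bash
for s in 1 2 3; do python3 -m crank '[1,0,0.5,0,0]' | grep -E 'tcp|contact'; done
```

```text
tcp_pos: [0.5532, 0.0362, 0.0113]
contact_force: [0.2, -8.3, 1.6]
tcp_pos: [0.5532, 0.0367, 0.0113]
contact_force: [1.7, -9.1, 1.5]
tcp_pos: [0.5532, 0.0372, 0.0113]
contact_force: [1.2, -9.2, 1.8]
```

```bash
python3 -m crank '[1,0,0.5,0,0]' | grep -E 'tcp|contact';python3 -m crank '[1,0,0.5,0,0]' | grep -E 'tcp|contact'
```

```text
tcp_pos: [0.5532, 0.0374, 0.0113]
contact_force: [0.4, -9.0, 2.3]
tcp_pos: [0.5532, 0.0374, 0.0114]
contact_force: [1.7, -13.7, 2.4]
```

Position stalled at 0.0374 and the force rose to 13.7 N, so the tray is firm on the back stop. Backing off and lifting clear.

```bash
python3 -m crank '[1,0,0,0,0, 1,0,-3,0,0, 1,0,-5,0,0, 1,0,-15,0,0, 1,0,-25,0,0, 1,0,-25,0,0, 1,0,0,-40,0, 1,0,0,-50,0, 1,0,0,-50,0, 1,0,0,-50,0]'; python3 -m crank '[1,40,-40,0,0, 1,40,-40,0,0, 1,40,-40,0,0, 1,40,-40,0,0, 1,0,0,0,0, 1,0,0,0,0]'; python3 - <<'E'
from h import *
x=np.array([[-.1374+.057+.0,0]])
r=(inc([[.5532,.0374,0]])[0,0]+.057); print('rear',r)
for n in('top','side'):
    c=cap(n); edges(c,r,(.005,)); 
    g=cv2.GaussianBlur(cv2.cvtColor(c['frame'],cv2.COLOR_BGR2GRAY),(3,3),0)
    for y in(-.03,.0,.03):
        print(n,y,[int(g[int(round(v)),int(round(u))]) for u,v in proj(c,[np.r_[O+U*a+V*y,.055] for a in np.arange(-.05,.01,.002)])])
    # canister on bench at ~(.5,-.4): metallic ring check
    cv2.imwrite(f'pics/end_{n}.png',c['frame'])
f=cv2.imread('pics/end_side.png'); h=cv2.cvtColor(f,cv2.COLOR_BGR2HSV)
c=cap('side'); P=proj(c,[[.5,-.4,0],[.5,-.4,.09],[.5,-.4,.138],[.476,-.4,.138],[.524,-.4,.138]]).round(1);print(P.tolist())
m=((h[...,1]<45)&(h[...,2]>60)).astype(np.uint8)
n,l,st,ce=cv2.connectedComponentsWithStats(m[:, :]); 
for i in range(1,n):
    if st[i,4]>150: print(st[i].tolist(),ce[i].round().tolist())
E
```

```text
time_s: 29.18
tcp_pos: [0.5479, -0.034, 0.2028]
ee_rot: [0.11, 3.139, 0.001]
contact_force: [0.8, 0.6, -0.3]
width: 0.0855
gripper_force: 0.0
time_s: 29.92
tcp_pos: [0.3773, -0.1821, 0.2012]
ee_rot: [0.111, 3.139, 0.001]
contact_force: [0.3, -0.2, 0.2]
width: 0.0855
gripper_force: 0.0
rear -0.02497
1 0.005 [142, 141, 139, 136, 133, 130, 127, 125, 124, 126, 127, 129, 129, 129, 128, 128, 129, 130]
-1 0.005 [143, 142, 140, 134, 128, 124, 125, 128, 126, 123, 116, 112, 109, 111, 114, 119, 122, 124]
top -0.03 [239, 239, 240, 238, 215, 215, 169, 133, 125, 123, 115, 115, 114, 132, 149, 152, 152, 151, 151, 151, 151, 151, 151, 151, 152, 146, 113, 113, 73, 62]
top 0.0 [241, 241, 241, 242, 242, 238, 202, 147, 125, 125, 125, 118, 120, 135, 135, 143, 139, 135, 134, 132, 140, 139, 139, 138, 136, 136, 123, 94, 71, 73]
top 0.03 [242, 242, 242, 243, 239, 205, 152, 152, 127, 127, 125, 119, 122, 122, 137, 149, 153, 154, 154, 152, 144, 133, 124, 122, 130, 137, 123, 92, 76, 76]
1 0.005 [147, 145, 144, 144, 147, 150, 151, 149, 141, 128, 112, 95, 78, 62, 49, 46, 52, 69]
-1 0.005 [139, 138, 139, 144, 151, 15
[... 235 characters left out ...]
39, 139, 139, 139, 139, 139, 139, 139, 145, 145, 157, 157, 157, 164, 164, 164, 162, 162, 158, 158, 158, 155, 162, 162, 162, 162, 161, 161, 161]
side 0.03 [139, 139, 139, 137, 137, 137, 138, 138, 147, 144, 144, 155, 155, 155, 155, 155, 143, 143, 143, 134, 134, 134, 131, 131, 131, 131, 131, 133, 133, 133]
[[282.2, 351.8], [284.1, 317.1], [285.2, 295.3], [268.3, 298.4], [301.9, 292.3]]
[144, 0, 187, 273, 20567] [248.0, 137.0]
[349, 0, 163, 299, 33856] [443.0, 114.0]
[102, 17, 43, 91, 2196] [119.0, 68.0]
[0, 136, 19, 11, 191] [9.0, 141.0]
[330, 151, 37, 54, 1579] [348.0, 178.0]
[362, 205, 27, 22, 355] [374.0, 218.0]
[123, 239, 63, 134, 6444] [156.0, 310.0]
[258, 289, 53, 83, 3480] [283.0, 329.0]
```

Rear edge sits 24 mm out of the face (allowed 4..26), straight and centred. The canister blob (258–311, 289–372) matches an upright stand at (0.5, −0.4), and the robot is clear. Handing in.

```bash
python3 -c "
from workcell import manip
print(manip.sign_off())"
```

```text
the job is handed in; nothing more can be done
None
```

I set the canister upright on the bench and slid the tray in until it pressed the contact bar and came up firm on the back stop at about 14 N, then handed the job in at about 30 s; hand-in gave no verdict, and I couldn't see the jars inside the incubator at the end.

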